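Flip the bin open and slide the old sink stopper in

TASK

Throw away the old sink stopper that lies on the low plywood shelf. With the fingertips, push the pink bin's lid up from under the lip at its front and swing it over until it leans back and stays open by itself, then push the stopper along the shelf and over the edge so that it drops into the bin. Only push: do not pinch the lid or the stopper or lift the stopper off the shelf, and leave the scrubber ring, the wooden peg and the spray bottle where they are.

Things in the scene. Friction and masses are not known exactly. Their poses are not given: they have to be found in the camera images.
- bin: Closed pink plastic flip-top bin screwed to the cupboard floor: 140 mm front to back (its x), 150 mm wide (its y), rim 150 mm high, walls 4 mm, empty. Origin at the centre of its underside; x points from the front (lip, on the robot's left) to the hinge side (robot's right), y away from the robot to the shelf, z up. The mouth inside the walls reaches 66 mm from the middle along x, 71 mm along y.
- lid (a joint): Angle of the lid (rad): 0 closed (level), grows as the lip rises and swings over towards the hinge side; 1.95 is the stop, leaning back past upright. The hinge is free and the lid light (about 0.12 kg, varies): let go below about 1.5 it falls shut, beyond about 1.6 it falls back to the stop and stays there.
- lid_hinge (a point): Middle of the hinge line, 74 mm from the bin's centre along its x, 152 mm above the floor. The hinge line runs along the bin's y; this point does not move. Its axes are the bin's.
- lip (a point): Middle of the front edge of the lid's lip, at its underside (153 mm above the floor when closed), 178 mm from the hinge line; moves with the lid. The lip is a flat tongue 90 mm wide, 4 mm thick, jutting 28 mm from the lid's front edge, where a skirt hangs 5 mm lower. The bin's front wall is 34 mm behind this point: free room for a fingertip under the lip. Axes: the lid's (x to the hinge).
- shelf: Low plywood shelf, 260 by 260 mm, 15 mm thick, fixed, on bearers on the far side of the bin; flat top 158 mm above the floor (8 mm above the bin's rim). Origin on the floor under its middle, axes parallel to the bin's: the edge next to the bin is at y = -130 mm, 8 to 14 mm from the bin's wall. A G-clamp on the edge x = +130 mm, at y = +65 mm, stands 20 mm above the board and reaches 40 mm in.
- stopper_center (a point): The old sink stopper: a green hard-silicone disc, 56 mm in diameter, 9 mm thick, with a small finger knob (19 mm wide, top 24 mm above the shelf) in the middle, about 60 g, lying flat and loose on the shelf, its centre 45 to 75 mm from the edge next to the bin. The point is on its axis, 12 mm above its underside.
- scrubber_center (a point): Steel pan scrubber, a coiled ring of 76 mm outside diameter with a hole of about 30 mm, 22 mm tall, lying on the shelf about 100 mm to the left or right of the stopper. The point is its centre, 11 mm above the shelf. To be left alone.
- peg_center (a point): Wooden clothes peg, 76 mm long, 14 mm wide, 10 mm tall, lying on the shelf farther from the bin than the stopper. The point is its centre, 5 mm above the shelf. To be left alone.
- bottle: Glass spray bottle with a trigger head, 72 mm in diameter, 225 mm tall, standing on the cupboard floor behind the bin's hinge side, clear of the open lid. Origin at the centre of its underside. To be left alone.
Mind the look-alikes: they are no part of the job. Leave any blue look-alike of the bin alone.

How it is judged (in metres and radians):
On the way, in this order (a step that is already met when the one before it is completed fails the run):
1. the lid lies back at its stop, open by itself, with the stopper still on the shelf (value of joint lid above 1.8 rad and height (world z) of stopper_center above 0.162 m and contact force between the fingers and lid below 0.2 N), for 0.3 s.
2. the stopper is down in the bin (height (world z) of stopper_center below 0.1 m and x of stopper_center in the frame of bin between -0.07 and 0.07 m and y of stopper_center in the frame of bin between -0.075 and 0.075 m), for 0.2 s.
At the end, for the whole second after the job is handed in: The lid rests open by itself leaning back at its stop (beyond 1.8 rad, not moving), the stopper lies inside the bin with its centre well below the rim (under 100 mm above the cupboard floor), and the scrubber ring, the peg and the bottle are within 25 mm of where they started (all of step 2 and value of joint lid above 1.8 rad and velocity of joint lid below 0.2 rad/s and distance of each of scrubber_center, peg_center, bottle from where it was at the start of the episode below 0.025 m); the robot touches nothing.
It fails at once if the stopper is lifted more than about 25 mm off the shelf (height (world z) of stopper_center above 0.195 m).
It fails at once if the stopper is pinched or crushed (more than 30 N from the fingers) (contact force between the fingers and stopper above 30 N).
It fails at once if the lid is pinched or forced (more than 30 N from the fingers) (contact force between the fingers and lid above 30 N).
It fails at once if the scrubber ring or the wooden peg is moved more than 25 mm (distance of any of scrubber_center, peg_center from where it was at the start of the episode above 0.025 m).
It fails at once if the spray bottle is moved more than 25 mm or tipped over (distance of bottle from where it was at the start of the episode above 0.025 m or angle between bottle's own z axis and vertical above 0.3 rad).
It also fails if it takes over 54 s, if anything falls off the work surface, if the arm or the gripper's body presses on something with over 40 N, if the wrist force passes 120 N, or if a joint passes its speed limit or range.

ROBOT

A 6-joint arm with a two-finger parallel gripper is mounted at the origin on the work surface. World frame = base frame: x ahead of the robot, y to its left, z up, the work surface at z = 0. Lengths are in mm, angles in degrees, forces in N, time in s.
With the tool pointing down it reaches from about 300 to 850 mm from the base axis. Payload 4.2 kg.
Tool frame: the origin (TCP) lies midway between the tips of the shut fingers; the grasp point (between the pads) lies 19 mm behind it (env.grasp_offset is the distance from the TCP to the grasp point, in mm); z points along the fingers, y is the line along which they close (so a half turn about z gives the same grasp; the last joint's range is limited). The gripper opens to 91 mm and grips with 3 to 60 N. Pads are 32 mm wide; open, the fingers measure 118 mm over their backs; the gripper's body (76 mm by 178 mm) begins 60 mm behind the grasp point.
Start: joints at [73.797, 18.312, 89.639, -0, 72.044, -1.146], TCP at [149.378, 555.274, 213.976] pointing down, gripper open.
Joint ranges: [-177.97, 177.97], [-48.28, 115.42], [12.27, 149.76], [-77.06, 257.06], [2.81, 150.46], [-146.56, 146.56]. Speed limits (degrees/s): [147.25, 147.25, 180, 180, 180, 180].

INTERFACE

Orientations are given as [roll, pitch, yaw] about the fixed x, y, z axes, in that order (R = Rz(yaw) Ry(pitch) Rx(roll)).
In Python, from workcell import env, optics gives the robot as it stands. The module is installed in compiled form; this text tells all that it offers.
- The arm moves only by the tool send_rows, never from a script. Its argument "targets" is a list that holds one entry, the list of rows, each a list of 7 numbers: the turn, a rotation vector about the world's x, y, z scaled (see below), then the shift along the world's x, y, z scaled (see below), then the closure, from -1 (fully open) to 1 (shut). In form: [[[rx, ry, rz, x, y, z, gripper], ...]]. A call has 1 to 12 rows; each row shifts and turns the commanded pose from where the row before left it; what a row does not reach is not made up. The controller multiplies each number of a shift by 0.2 m and each number of a turn by pi/2 rad. A row lasts 1/10 s, in which the tool goes at most 50 mm and 8.59 degrees, less where a joint would pass 70% of its speed; a pose out of reach is approached as far as the arm can. A call with a number of a shift or a turn outside -1 to 1 is refused whole. A call with a gripper value outside its range is refused whole. The fingers move at their own pace and stop on an object; "grip_force" is the grip in N (left out, the last holds). Time passes only in rows, so rows that do not move let the fingers close. It gives the time, the measured TCP pose, the force, the opening and the grip force at its end, in the units of the state.
- env.state(): the state, without advancing time (a new reading comes with each control period).
- optics.grab_frame(name): name is "scene" or "top" or "wrist"; returns (picture, depth): 400x640x3 uint8, red, green, blue; 400x640 float32, mm along the optical axis (not along the pixel's ray), 0 where there is no reading.
- optics.camera_info(name): a dict with "camera_matrix" (3x3 intrinsics, pixels), "R" (3x3) and "t" (3): a world point X has camera coordinates R X + t; the wrist camera has in their place "mount" (4x4, takes a point from camera to tool coordinates, whose origin is the TCP and whose axes are the flange's). Camera axes: x right, y down, z forward; pixel columns grow to the right and rows downward; lengths in mm; the calibration is good to about 2 mm. A picture is of the moment at which its call begins: read the wrist's pose just before it. camera_info takes no time and is no camera call.
- env.job_done(): hands the job in; it is judged then, once.
Trained networks look in the newest picture that a camera, given by its name, has taken for a name from the list of things; names that differ only in an ending like _2 or _b are one class to them, and where a whole thing is asked for, a point or a joint stands for the part that bears it (a point fixed in the world has none). Each returns a list of dicts, best first, with "conf" (0 to 1); they miss things now and then, are a little off and sometimes report something else, mostly with a low value. They report only what shows in the picture. A call takes as long as a camera call. They do not tell look-alikes from the thing itself.
- optics.silhouettes(camera, name): "mask" (400x640 bool, what is visible of it) and "at" ([column, row] in pixels, amid what is visible of it).
- optics.place_of(camera, name): "at" ([column, row] in pixels: a listed point, or the origin of a listed thing).
The state is a dict: "time_s": time; "qpos": joint angles; "qvel": joint speeds; "effort": joint torques, N m; "ee_pos": TCP position; "ee_rot": TCP orientation; "force": force on the tool from outside, world axes, zero at the start; "torque": the same for the moment, N m; "gripper_width": finger opening in mm; "gripper_force": force on a finger pad.
Only numpy, scipy, OpenCV 4.12 (cv2) and the standard library are available. Lean on these libraries where they do the work, as an engineer would, in place of code of your own. Each camera call takes 0.05 s, during which the arm holds its last target. There are 200 camera calls.

## Working session

There is one attempt and no reset: what is moved stays moved. The work goes in short steps, Python scripts to look and compute and a tool call to move; the robot and the scene stay as the last step left them, time stands still between calls to the robot, and variables do not carry over. Pictures are saved under pics/ and viewed, at most 10 in all, crops included, and the job is handed in when it is done.

Besides the shell and the picture viewer there is one more tool, called as name([rows], argument=value, ...), one row to a line, values as JSON. send_rows: Moves the arm, as the interface text tells. Its arguments: {"type":"object","properties":{"targets":{"type":"array"},"grip_force":{"type":"number"}},"required":["targets"]}

```bash
mkdir -p pics; cat > h.py <<'E'
import numpy as np, cv2
from workcell import env, optics
def w(cam,u,v,d):
    c=optics.camera_info(cam); K=np.array(c["camera_matrix"]); R=np.array(c["R"]); t=np.array(c["t"])
    p=np.linalg.inv(K)@np.array([u,v,1])*d
    return R.T@(p-t)
def zplane(cam,u,v,z):
    c=optics.camera_info(cam); K=np.array(c["camera_matrix"]); R=np.array(c["R"]); t=np.array(c["t"])
    o=-R.T@t; r=R.T@np.linalg.inv(K)@np.array([u,v,1]); return o+r*(z-o[2])/r[2]
def cloud(cam,d):
    c=optics.camera_info(cam); K=np.array(c["camera_matrix"]); R=np.array(c["R"]); t=np.array(c["t"])
    v,u=np.mgrid[0:400,0:640]; p=np.stack([u,v,np.ones_like(u)],-1)*d[...,None]
    return (p@np.linalg.inv(K).T-t)@R
E
python3 - <<'E'
from h import *
np.set_printoptions(precision=1,suppress=True)
print(env.state())
ims=[]
Z={"bin":0,"lip":153,"lid_hinge":152,"stopper_center":170,"scrubber_center":169,"peg_center":163,"bottle":0,"shelf":0}
for cam in("scene","top"):
    im,d=optics.grab_frame(cam); cv2.imwrite(f"pics/{cam}.png",im[:,:,::-1]); np.save(cam,d)
    for n in Z:
        for r in optics.place_of(cam,n)[:3]: print(cam,n,np.round(r["at"]),round(r["conf"],2),zplane(cam,*r["at"],Z[n]))
E
```

```text
{'time_s': 0.0, 'qpos': array([73.8, 18.4, 89.7, -0. , 72. , -1.1]), 'qvel': array([ 0.1, -0.1,  0.1, -0.1,  0. , -0.1]), 'effort': array([  0. , -41.2, -23.2,   0.1,   0. ,  -0. ]), 'ee_pos': array([149.2, 554.7, 213.1]), 'ee_rot': array([-179.9,   -0. ,  164.9]), 'force': array([ 0.2, -0.1,  0.5]), 'torque': array([-0., -0., -0.]), 'gripper_force': 0.0, 'gripper_width': 91.34973112459907}
scene bin [201. 150.] 0.89 [300.  238.3   0. ]
scene bin [299. 195.] 0.82 [498.5  46.8   0. ]
scene lip [289. 127.] 0.93 [517.3 149.3 153. ]
scene lip [186.  80.] 0.84 [333.2 334.8 153. ]
scene lid_hinge [300. 205.] 0.9 [487.9 -25.6 152. ]
scene lid_hinge [175. 155.] 0.82 [269.8 164.2 152. ]
scene stopper_center [360. 178.] 0.9 [618.9 -15.6 170. ]
scene scrubber_center [290. 126.] 0.65 [518.6 143.7 169. ]
scene scrubber_center [358. 132.] 0.61 [649.9  85.3 169. ]
scene peg_center [436. 128.] 0.63 [811.6  42.8 163. ]
scene shelf [298. 194.] 0.71 [497.9  50.5   0. ]
top bin [241. 291.] 0.8 [292.  238.9   0. ]
top lip [266. 209.] 0.67 [513.8 148.6 153. ]
top lid_hinge [253. 300.] 0.71 [280.4 173.4 152. ]
top stopper_center [322. 171.] 0.58 [614.9  -1.2 170. ]
top scrubber_center [292. 157.] 0.91 [652.2  81.4 169. ]
top scrubber_center [333. 219.] 0.2 [487.2 -30.2 169. ]
top peg_center [306. 109.] 0.44 [791.1  46.2 163. ]
top bottle [393. 235.] 0.61 [ 461.1 -212.1    0. ]
```

View pics/scene.png

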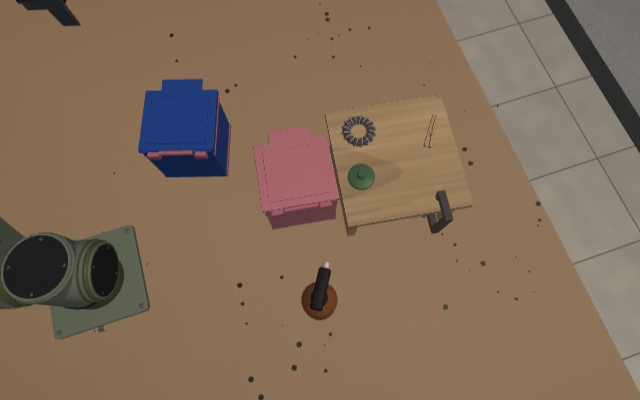

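View pics/top.png

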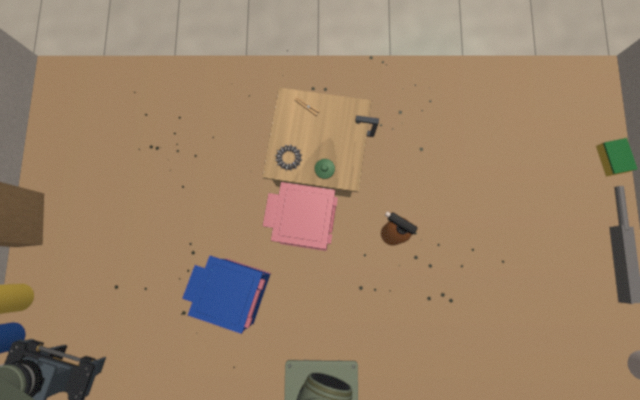

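The pink bin (scene 297,170; top 303,215) is the one meant. The other is blue (scene 185,125), the look-alike. The stopper is at scene (361,177), the scrubber at (359,131) and the peg at (431,131). Next I refine the positions with depth, and make an enlarged crop to confirm.

```bash
python3 - <<'E'
from h import *
np.set_printoptions(precision=1,suppress=True)
for cam in("scene","top"):
    im=cv2.imread(f"pics/{cam}.png"); d=np.load(cam+".npy"); P=cloud(cam,d)
    hsv=cv2.cvtColor(im,cv2.COLOR_BGR2HSV); H,S,V=[hsv[...,i].astype(int) for i in range(3)]
    def rep(n,m,z0,z1,win):
        x0,x1,y0,y1=win
        m=m&(d>0)&(P[...,2]>z0)&(P[...,2]<z1)&(P[...,0]>x0)&(P[...,0]<x1)&(P[...,1]>y0)&(P[...,1]<y1)
        q=P[m]; 
        if len(q)<5: print(n,len(q));return
        r=cv2.minAreaRect(q[:,:2].astype(np.float32)); print(cam,n,len(q),"z",np.median(q[:,2]),"mean",q.mean(0),"rect",np.round(r[0],1),np.round(r[1],1),round(r[2],1)); print(np.round(cv2.boxPoints(r),0).tolist())
    pink=((H>165)|(H<6))&(S>70)&(V>100)
    rep("lid",pink,146,175,(400,600,-100,200))
    green=(H>50)&(H<95)&(S>80)
    rep("stopper",green,150,200,(540,720,-100,150))
    wood=(H>8)&(H<30)
    rep("shelf",wood,148,170,(520,900,-200,200))
    rep("dark",(V<95)&~green,162,185,(560,850,-200,200))
    rep("bottle",(V<300),60,260,(350,550,-300,-110))
    rep("scrub",(V<300)&~green&~pink,168,200,(600,700,40,130))
im=cv2.imread("pics/scene.png")[90:250,235:480]
cv2.imwrite("pics/crop.png",cv2.resize(im,None,fx=3.2,fy=3.2,interpolation=2))
E
```

```text
scene lid 5760 z 158.57892521082326 mean [499.   47.5 158.3] rect [500.7  56. ] [184.3 157.8] 81.9
[[410.0, -24.0], [566.0, -46.0], [592.0, 136.0], [436.0, 158.0]]
scene stopper 11 z 167.46772365833803 mean [620.5  -0.5 168.8] rect [623.1  -3.6] [21.3 34.1] 82.2
[[605.0, -12.0], [639.0, -16.0], [641.0, 5.0], [608.0, 9.0]]
scene shelf 13077 z 157.78479227299962 mean [712.8   2.1 157.9] rect [673.6   2.8] [288.4 333.1] 81.9
[[488.0, -117.0], [818.0, -163.0], [859.0, 122.0], [529.0, 169.0]]
scene dark 1153 z 173.90884804061793 mean [667.2  -3.2 172.9] rect [691.9 -14.2] [245.1 192.9] 76.9
[[570.0, -112.0], [758.0, -155.0], [814.0, 83.0], [626.0, 127.0]]
scene bottle 1284 z 146.42958158021372 mean [ 468.3 -209.3  175.5] rect [ 465.7 -203.1] [70.3 87.3] 0.0
[[431.0, -159.0], [431.0, -247.0], [501.0, -247.0], [501.0, -159.0]]
scene scrub 601 z 175.22576569745334 mean [651.2  85.2 175.1] rect [651.2  85.7] [69.2 72.3] 82.2
[[611.0, 56.0], [682.0, 47.0], [692.0, 115.0], [620.0, 125.0]]
top lid 3786 z 160.4384692044756 mean [498.4  54.8 160.2] rect [500.7  59.1] [182.4 158.1] 81.9
[[410.0, -2
[... 167 characters left out ...]
609.0, 8.0], [633.0, 8.0], [633.0, 16.0]]
top shelf 7969 z 159.66336220004024 mean [711.1  12.6 159.7] rect [677.2   6.3] [287.1 327.2] 82.0
[[495.0, -113.0], [819.0, -159.0], [859.0, 126.0], [535.0, 171.0]]
top dark 264 z 177.89841001697812 mean [694.1  -8.6 176.9] rect [676.  -23.9] [100.8 289. ] 23.9
[[571.0, 88.0], [688.0, -176.0], [781.0, -136.0], [664.0, 129.0]]
top bottle 743 z 165.57348034882665 mean [ 461.8 -194.1  172.4] rect [ 469.6 -199.3] [83.2 65.1] 20.3
[[419.0, -183.0], [442.0, -244.0], [520.0, -215.0], [497.0, -154.0]]
top scrub 389 z 177.46594552334642 mean [650.5  90.8 177. ] rect [650.1  90.7] [69.4 71.6] 58.9
[[602.0, 79.0], [663.0, 43.0], [699.0, 102.0], [637.0, 139.0]]
```

View pics/crop.png

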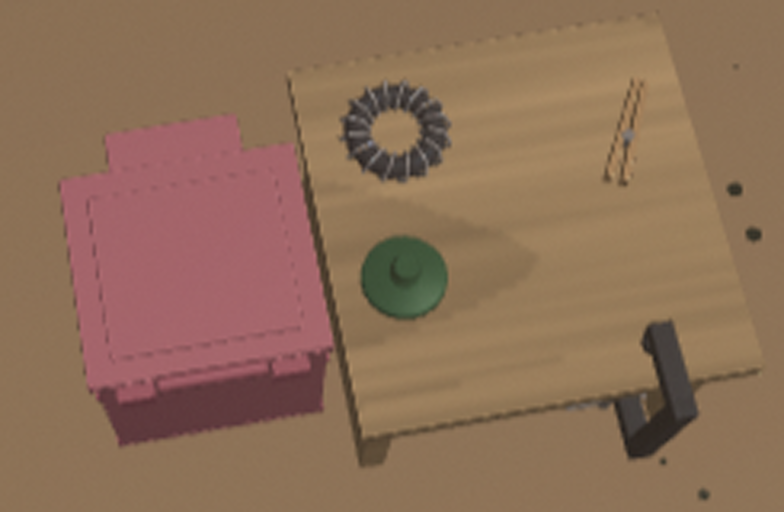

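The crop confirms it: a pink lid with its lip at upper left, the green knobbed stopper at crop (404,277), the scrubber at (396,130) and the peg at (626,130). Now I move towards the lip side with the fingers shut.

send_rows([
  [[0,0,-0.077,0.155,-0.094,0.036,1],[0,0,-0.077,0.155,-0.094,0.036,1],[0,0,-0.077,0.155,-0.094,0.036,1],[0,0,-0.077,0.155,-0.094,0.036,1],[0,0,-0.077,0.155,-0.094,0.036,1],[0,0,-0.077,0.155,-0.094,0.036,1],[0,0,-0.077,0.155,-0.094,0.036,1],[0,0,-0.077,0.155,-0.094,0.036,1],[0,0,-0.077,0.155,-0.094,0.036,1],[0,0,-0.077,0.155,-0.094,0.036,1],[0,0,-0.077,0.155,-0.094,0.036,1],[0,0,-0.077,0.155,-0.094,0.036,1]],
])

```text
time_s: 2.1
ee_pos: [522.5, 328.8, 300.7]
ee_rot: [180.0, -0.0, 81.5]
force: [0.6, 1.0, 0.3]
gripper_width: 0.6
gripper_force: 0.0
```

send_rows([
  [[-0.086,0.012,0,0,0,0,1],[-0.086,0.012,0,0,0,0,1],[-0.086,0.012,0,0,0,0,1],[-0.086,0.012,0,0,0,0,1],[-0.086,0.012,0,0,0,0,1],[-0.086,0.012,0,0,0,0,1],[-0.086,0.012,0,0,0,0,1],[0,0,0,0,0,0,1]],
])

```text
time_s: 2.9
ee_pos: [521.1, 331.8, 294.4]
ee_rot: [-179.7, 55.1, 82.3]
force: [0.7, -0.7, -1.6]
gripper_width: 0.4
gripper_force: 0.0
```

```bash
python3 - <<'E'
from h import *
np.set_printoptions(precision=1,suppress=True)
s=env.state();print(s["qpos"],s["ee_pos"],s["ee_rot"],s["gripper_width"],s["force"])
for cam in("scene","top"):
    im,d=optics.grab_frame(cam); cv2.imwrite(f"pics/{cam}2.png",im[:,:,::-1])
    for r in optics.silhouettes(cam,"stopper_center")[:2]:
        m=r["mask"]; c=optics.camera_info(cam); v,u=np.nonzero(m); 
        pts=np.array([zplane(cam,a,b,164) for a,b in zip(u,v)]);print(cam,r["conf"],m.sum(),"bbox",pts.min(0),pts.max(0),pts.mean(0))
E
```

```text
[ 46.4  44.3  53.  -36.2 126.1  44.2] [521.1 331.8 294.4] [-179.7   55.1   82.3] 0.44410890772415695 [ 0.7 -0.7 -1.6]
scene 0.78 563 bbox [595.5 -36.7 164. ] [651.1  19.1 164. ] [623.4  -9.  164. ]
top 0.89 371 bbox [596.2 -31.7 164. ] [654.   21.8 164. ] [624.9  -5.2 164. ]Traceback (most recent call last):
  File "<stdin>", line 8, in <module>
  File "h.py", line 8, in zplane
    c=optics.camera_info(cam); K=np.array(c["camera_matrix"]); R=np.array(c["R"]); t=np.array(c["t"])
ValueError: time passes only in moves, steps and waits
```

send_rows([
  [[0,0,0,0,-0.052,-0.075,1],[0,0,0,0,-0.052,-0.075,1],[0,0,0,0,-0.052,-0.075,1],[0,0,0,0,-0.052,-0.075,1],[0,0,0,0,-0.052,-0.075,1],[0,0,0,0,-0.052,-0.075,1],[0,0,0,0,-0.052,-0.075,1],[0,0,0,0,-0.052,-0.075,1],[0,0,0,0,-0.052,-0.075,1],[0,0,0,0,-0.052,-0.075,1],[0,0,0,0,-0.052,-0.075,1],[0,0,0,0,-0.052,-0.075,1]],
])

```text
time_s: 4.3
ee_pos: [522.0, 204.1, 122.2]
ee_rot: [179.2, 54.4, 81.2]
force: [0.4, -0.5, -0.2]
gripper_width: 0.6
gripper_force: 0.0
```

send_rows([
  [[0,0,0,0,0,0,1],[0,0,0,0,0,0,1]],
])

```text
time_s: 4.5
ee_pos: [521.9, 204.7, 122.3]
ee_rot: [179.4, 54.5, 81.3]
force: [0.7, 1.5, 0.1]
gripper_width: 0.6
gripper_force: 0.0
```

```bash
python3 - <<'E'
from h import *
np.set_printoptions(precision=1,suppress=True)
s=env.state();print(s["qpos"],s["ee_pos"],s["ee_rot"],s["gripper_width"],s["force"])
im,d=optics.grab_frame("wrist"); im2,_=optics.grab_frame("scene")
cv2.imwrite("pics/w3.png",np.hstack([im,cv2.resize(im2[50:250,150:470],(640,400))])[:,::1,::-1][::,:][:, :][::1])
i=cv2.imread("pics/w3.png"); cv2.imwrite("pics/w3.png",cv2.resize(i,(800,250),interpolation=cv2.INTER_AREA))
E
```

```text
[ 39.5  43.   81.3 -34.   99.7  55.9] [521.9 204.7 122.3] [179.4  54.5  81.3] 0.6451340045898657 [0.7 1.5 0.1]
```

View pics/w3.png

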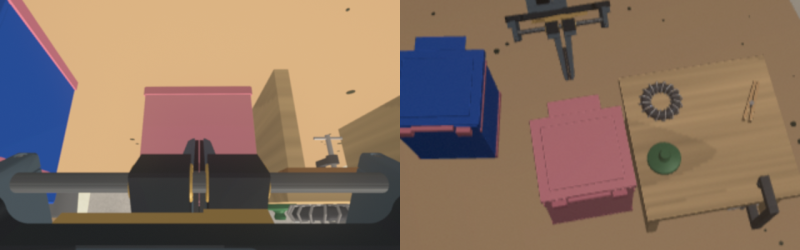

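The pictures show the shut fingers in line with the lip, and the gripper's left end near the blue bin's corner. I shift 20 mm in +x for clearance, then advance under the lip.

send_rows([
  [[0,0,0,0.1,0,-0.04,1],[0,0,0,-0.008,-0.058,0,1],[0,0,0,-0.008,-0.058,0,1],[0,0,0,-0.008,-0.058,0,1],[0,0,0,-0.008,-0.058,0,1],[0,0,0,-0.008,-0.058,0,1],[0,0,0,-0.008,-0.058,0,1],[0,0,0,0,0,0,1],[0,0,0,0,0,0,1]],
])

```text
time_s: 5.5
ee_pos: [531.8, 135.1, 112.5]
ee_rot: [179.6, 54.7, 81.6]
force: [-0.3, 0.6, -0.2]
gripper_width: 0.6
gripper_force: 0.0
```

send_rows([
  [[0,0,0,0,0,0.035,1],[0,0,0,0,0,0.035,1],[0,0,0,0,0,0.035,1],[0,0,0,0,0,0.035,1],[0,0,0,0,-0.003,0.07,1],[0,0,0,-0.001,-0.009,0.07,1],[0,0,0,-0.002,-0.015,0.068,1],[0,0,0,-0.003,-0.021,0.066,1]],
])

```text
time_s: 6.3
ee_pos: [530.6, 125.5, 196.7]
ee_rot: [179.5, 54.7, 81.5]
force: [0.3, -0.2, -1.2]
gripper_width: 0.3
gripper_force: 0.3
```

send_rows([
  [[0,0,0,-0.004,-0.027,0.065,1],[0,0,0,-0.005,-0.032,0.062,1],[0,0,0,-0.005,-0.037,0.059,1],[0,0,0,-0.006,-0.042,0.056,1]],
])

```text
time_s: 6.7
ee_pos: [526.4, 97.4, 244.6]
ee_rot: [179.6, 54.7, 81.6]
force: [-0.1, -0.4, -1.1]
gripper_width: 0.7
gripper_force: 0.3
```

```bash
python3 - <<'E'
from h import *
im,d=optics.grab_frame("wrist"); im2,_=optics.grab_frame("scene")
i=np.hstack([im,cv2.resize(im2[50:250,150:470],(640,400))])[:,:,::-1]
cv2.imwrite("pics/w4.png",cv2.resize(np.ascontiguousarray(i),(800,250),interpolation=cv2.INTER_AREA))
E
```

```text
(no output)
```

View pics/w4.png

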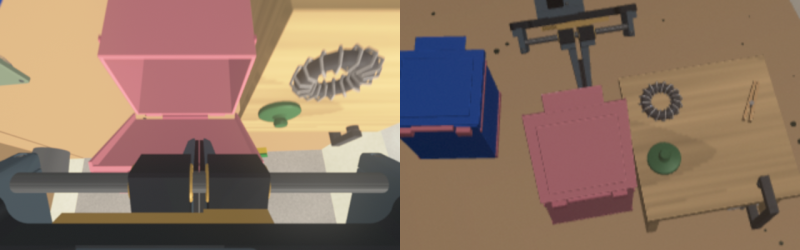

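The lid is up at about 40°, with the bin's open mouth visible under it and the fingertips beneath the lip. I continue the arc.

send_rows([
  [[0,0,0,-0.007,-0.047,0.052,1],[0,0,0,-0.007,-0.051,0.047,1],[0,0,0,-0.008,-0.055,0.043,1],[0,0,0,-0.008,-0.058,0.038,1],[0,0,0,-0.009,-0.061,0.032,1],[0,0,0,-0.009,-0.064,0.027,1],[0,0,0,-0.009,-0.066,0.021,1],[0,0,0,-0.01,-0.068,0.015,1]],
])

```text
time_s: 7.6
ee_pos: [513.0, 2.9, 299.0]
ee_rot: [179.6, 54.7, 81.6]
force: [-0.2, 0.6, 0.4]
gripper_width: 0.6
gripper_force: 0.1
```

send_rows([
  [[0,0,0,-0.01,-0.069,0.009,1],[0,0,0,-0.01,-0.07,0.003,1],[0,0,0,-0.01,-0.07,-0.003,1],[0,0,0,-0.01,-0.069,-0.009,1],[0,0,0,-0.01,-0.067,-0.015,1],[0,0,0,0,0,0,1]],
])

```text
time_s: 8.2
ee_pos: [502.3, -66.5, 295.2]
ee_rot: [179.7, 54.7, 81.6]
force: [0.8, 0.8, 0.2]
gripper_width: 0.5
gripper_force: 0.0
```

send_rows([
  [[0,0,0,0.01,0.1,0.04,1],[0,0,0,0.01,0.1,0.04,1],[0,0,0,0.01,0.1,0.04,1],[0.087,-0.012,0,0.02,0,0.04,1],[0.087,-0.012,0,0.1,0,0,1],[0.087,-0.012,0,0.1,0,0,1],[0.087,-0.012,0,0.1,0,0,1],[0.087,-0.012,0,0.1,0,0,1],[0.087,-0.012,0,0.1,0,0,1],[0.087,-0.012,0,0.1,0,0,1],[0,0,-0.09,0.1,-0.05,0,1],[0,0,-0.09,0.1,-0.05,0,1]],
])

```text
time_s: 9.4
ee_pos: [673.9, -26.5, 327.6]
ee_rot: [-179.9, -0.6, 65.2]
force: [0.7, 0.5, -0.7]
gripper_width: 0.6
gripper_force: 0.0
```

```bash
python3 - <<'E'
from h import *
np.set_printoptions(precision=1,suppress=True)
s=env.state();print(s["qpos"],s["ee_pos"],s["ee_rot"],s["force"])
im2,_=optics.grab_frame("scene"); im3,_=optics.grab_frame("top")
i=np.hstack([cv2.resize(im2[50:250,210:470],(520,400)),cv2.resize(im3[80:280,220:420],(400,400))])[:,:,::-1]
cv2.imwrite("pics/w5.png",cv2.resize(np.ascontiguousarray(i),(800,348),interpolation=cv2.INTER_AREA))
for r in optics.silhouettes("scene","stopper_center")[:2]: 
    v,u=np.nonzero(r["mask"]); print(r["conf"],len(u),zplane("scene",(u.min()+u.max())/2,(v.min()+v.max())/2,164))
E
```

```text
[-3.5 25.6 62.4  0.6 91.8 21.3] [673.9 -26.5 327.6] [-179.9   -0.6   65.2] [ 0.7  0.5 -0.7]
0.91 595 [623.6  -9.  164. ]
```

View pics/w5.png

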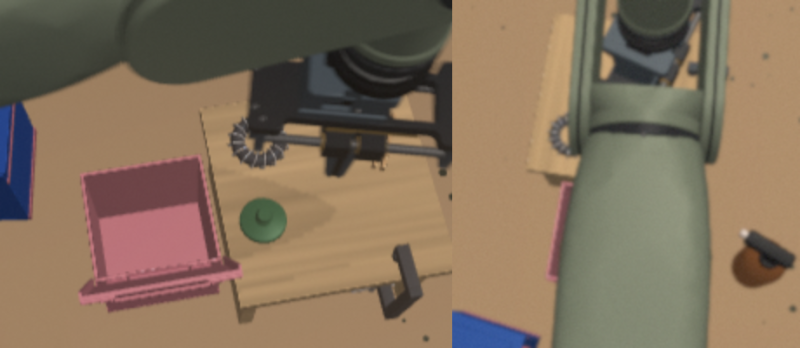

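The lid leans back open by itself (left view at 160,285), and the stopper is untouched at (263,220). I descend behind it.

send_rows([
  [[0,0,0,0.03,-0.035,-0.12,1],[0,0,0,0,0,-0.12,1],[0,0,0,0,0,-0.12,1],[0,0,0,0,0,-0.12,1],[0,0,0,0,0,-0.12,1],[0,0,0,0,0,-0.1,1],[0,0,0,0,0,-0.08,1],[0,0,0,0,0,-0.03,1],[0,0,0,0,0,0,1],[0,0,0,0,0,0,1]],
])

```text
time_s: 10.55
ee_pos: [679.4, -31.5, 166.7]
ee_rot: [180.0, -0.7, 65.7]
force: [-0.9, -0.5, 0.4]
gripper_width: 0.4
gripper_force: 0.0
```

send_rows([
  [[0,0,0,0,0,-0.025,1],[0,0,0,-0.045,0.021,0,1],[0,0,0,-0.027,0.013,0,1],[0,0,0,-0.027,0.013,0,1],[0,0,0,-0.027,0.013,0,1],[0,0,0,-0.027,0.013,0,1],[0,0,0,-0.027,0.013,0,1],[0,0,0,-0.027,0.013,0,1],[0,0,0,-0.027,0.013,0,1]],
])

```text
time_s: 11.45
ee_pos: [632.2, -9.4, 160.8]
ee_rot: [-180.0, -0.6, 65.6]
force: [0.9, -0.4, 1.1]
gripper_width: 0.4
gripper_force: 0.6
```

```bash
python3 - <<'E'
from h import *
np.set_printoptions(precision=1,suppress=True)
s=env.state();print(s["ee_pos"],s["ee_rot"],s["force"])
im2,_=optics.grab_frame("scene")
cv2.imwrite("pics/w6.png",np.ascontiguousarray(cv2.resize(im2[50:250,210:470],(780,600))[:,:,::-1]))
for r in optics.silhouettes("scene","stopper_center")[:2]: 
    v,u=np.nonzero(r["mask"]); p=zplane("scene",(u.min()+u.max())/2,(v.min()+v.max())/2,164);q=p-[499.5,44,0];print(r["conf"],len(u),p,"bin",q@[-.14,-.99,0],q@[.99,-.14,0])
E
```

```text
[632.2  -9.4 160.8] [-180.    -0.6   65.6] [ 0.9 -0.4  1.1]
0.76 315 [594.5   0.7 164. ] bin 29.5698710994782 100.13430587599801
```

View pics/w6.png

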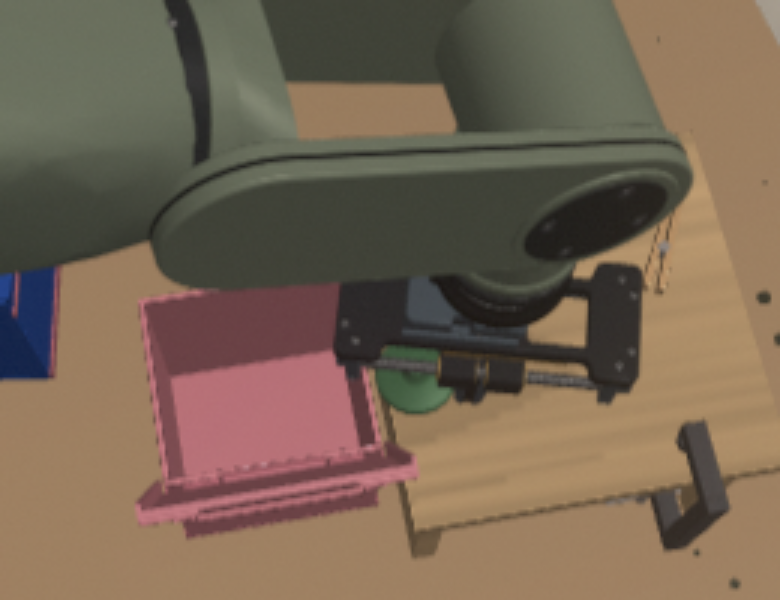

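The stopper is moving well in the picture (at 415,385, just at the edge). I keep pushing.

send_rows([
  [[0,0,0,-0.032,0.015,0,1],[0,0,0,-0.032,0.015,0,1],[0,0,0,-0.032,0.015,0,1],[0,0,0,-0.032,0.015,0,1],[0,0,0,-0.032,0.015,0,1],[0,0,0,-0.032,0.015,0,1],[0,0,0,-0.032,0.015,0,1],[0,0,0,0,0,0,1],[0,0,0,0,0,0,1]],
])

```text
time_s: 12.45
ee_pos: [587.1, 11.6, 160.3]
ee_rot: [-179.9, -0.6, 65.6]
force: [0.5, -0.4, 0.1]
gripper_width: 0.5
gripper_force: 0.0
```

```bash
python3 - <<'E'
from h import *
np.set_printoptions(precision=1,suppress=True)
s=env.state();print(s["ee_pos"],s["force"])
im,_=optics.grab_frame("wrist");im2,_=optics.grab_frame("scene")
i=np.hstack([im[:,:,::-1],cv2.resize(im2[50:250,210:470],(520,400))[:,:,::-1]])
cv2.imwrite("pics/w7.png",cv2.resize(np.ascontiguousarray(i),(800,276),interpolation=cv2.INTER_AREA))
E
```

```text
[587.1  11.6 160.3] [ 0.5 -0.4  0.1]
```

View pics/w7.png

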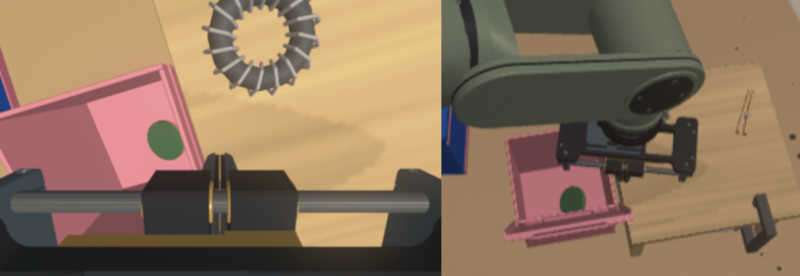

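The stopper lies in the bin (right view at 572,198), the lid is still open and the scrubber has not moved. I lift clear.

send_rows([
  [[0,0,0,0.05,0,0.05,1],[0,0,0,0.05,0,0.15,1],[0,0,0,0.05,0,0.2,1],[0,0,0,0,0,0.2,1],[0,0,0,0,0,0.15,1],[0,0,0,0,0,0,1],[0,0,0,0,0,0,1],[0,0,0,0,0,0,1]],
])

```text
time_s: 13.35
ee_pos: [617.0, 11.4, 308.8]
ee_rot: [-179.8, -0.5, 65.6]
force: [0.5, 0.1, -0.7]
gripper_width: 0.3
gripper_force: 0.0
```

```bash
python3 - <<'E'
from h import *
s=env.state();print(s["ee_pos"],s["force"])
im,d=optics.grab_frame("scene"); P=cloud("scene",d)
for r in optics.silhouettes("scene","stopper_center")[:1]: print(r["conf"],np.median(P[r["mask"]],0))
print(env.job_done())
E
```

```text
[616.95250506  11.3812904  308.78315805] [ 0.45383292  0.09086136 -0.66608023]
0.82 [511.6124536   34.51467193  30.42757016]
the job is handed in; nothing more can be done
None
```

The job is handed in at about 13.4 s: the stopper lies in the pink bin (measured about 30 mm above the floor) and, in the last picture I viewed, the lid leaned back open by itself. I pushed only the lid and the stopper, but I did not measure the scrubber, peg and bottle again at the end, and no verdict was returned.

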